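# Hold a culture tube over the light window

### The arm

A 7-joint arm with a two-finger parallel gripper is mounted at the origin on the work surface. World frame = base frame: x ahead of the robot, y to its left, z up, the work surface at z = 0. Lengths are in m, angles in rad, forces in N, time in s.
With the tool pointing down it reaches from about 0.425 to 0.975 m from the base axis. Payload 16.7 kg.
Tool frame: the origin (TCP) lies midway between the tips of the shut fingers; the grasp point (between the pads) lies 19 mm behind it; z points along the fingers, y is the line along which they close (so a half turn about z gives the same grasp; the last joint's range is limited). The gripper opens to 85 mm and grips with 20 to 120 N. Pads are 22 mm wide; open, the fingers measure 114 mm over their backs; the gripper's body (76 mm by 85 mm) begins 54 mm behind the grasp point. The pads swing forward as they close: fully open they stand 13 mm farther back than shut.
Start: joints at [-1.403, 0.426, 0.074, 1.606, -0.034, 1.111, -0.067], TCP at [0.21, 0.641, 0.231] pointing down, gripper open.
Joint ranges: [-2.85, 2.85], [-0.5, 2.14], [-1.23, 1.37], [0.21, 2.46], [-1.02, 4.16], [0.16, 2.05], [-2.73, 2.73]. Speed limits (rad/s): [1.89, 1.89, 2.39, 2.39, 3.01, 3.01, 3.01].

### API

Orientations are given as a unit quaternion [w, x, y, z].
In Python, from rig import env gives the robot as it stands.
- The arm moves only by the tool servo_tool, never from a script. Its argument "series" is one flat list of numbers, 5 for each row, row after row: the shift along the tool's x, y, z in mm, then the turn about the tool's z in degrees, then the finger opening in mm, from 0 to 85.4. A call has exactly 10 rows; each row is the pose to reach, as a shift and turn from the pose commanded when the call began, along the tool's axes at that moment; what a row does not reach only later rows make up. A row lasts 1/10 s, in which the tool goes at most 50 mm and 8.59 degrees, less where a joint would pass 70% of its speed; a pose out of reach is approached as far as the arm can. A call with a gripper value outside its range is refused whole. The fingers move at their own pace and stop on an object; "force" is the grip in N (left out, the last holds). Time passes only in rows, so rows that repeat a pose let the fingers close, or fill a call up. It gives the time, the measured TCP pose, the force, the opening and the grip force at its end, in the units of the state.
- env.observe(): the state, without advancing time (a new reading comes with each control period).
- env.read_camera(name): name is "scene" or "top" or "wrist"; returns a dict with "img" (384x512x3 uint8, red, green, blue), "intrinsics" (3x3 intrinsics, pixels), "extrinsics" (4x4, takes a point from world to camera coordinates); the wrist camera has in their place "tool_from_camera" (4x4, takes a point from camera to tool coordinates, whose origin is the TCP and whose axes are the flange's). Camera axes: x right, y down, z forward; pixel columns grow to the right and rows downward; lengths in m; the calibration is good to about 2 mm. A picture is of the moment at which its call begins: read the wrist's pose just before it. There is no depth.
- env.close_job(): hands the job in; it is judged then, once.
The state is a dict: "t": time; "q": joint angles; "qvel": joint speeds; "tau": joint torques, N m; "tcp_pos": TCP position; "orientation": TCP orientation; "force": force on the tool from outside, world axes, zero at the start; "ft_torque": the same for the moment, N m; "width": finger opening in m; "grip_force": force on a finger pad.
Only numpy, scipy, OpenCV 4.12 (cv2) and the standard library are available. Lean on these libraries where they do the work, as an engineer would, in place of code of your own. Each camera call takes 0.05 s, during which the arm holds its last target. There are 200 camera calls.

### The job

Swing the iris lever of the light base so that its pointer sits in the notch of the dark steel stop plate, and leave it there. Then lift the tallest culture tube (the one with the long cap) out of the rack, carry it over the clutter without disturbing anything, and finish while holding it in the gripper: upright and still, centred over the round white window, its foot about 1 cm above the glass and never touching the light base.

Things in the scene. Friction and masses are not known exactly. Their poses are not given: they have to be found in the camera images.
- light_base: Flat black inspection light box with a grey top, fixed, 240 mm (its x) by 220 mm (its y), top face 70 mm above the table. Origin at table level on the vertical axis of the round window; the box runs from 135 mm in front of it (-x) to 105 mm behind it (+x) and 110 mm to either side. z is up.
- window (a point): Centre of the round white window (62 mm across), flush with the top of the light base, 70 mm above the table. The iris lever and the stop plate are both centred on this vertical axis.
- iris_lever (a joint): Angle of the iris lever, rad, 0 to 1.5; grows counter-clockwise seen from above, about the vertical axis through the window. Friction holds it wherever it is left (about 2 N at the knob); it does not click. At 0.75 the lever points along the light base's own -x.
- knob (a point): Middle of the gripping height of the lever's upright black round knob, 16 mm in diameter and 40 mm tall, 80 mm from the window axis. The knob runs from 20 mm below to 20 mm above this point, which is 34 mm above the top of the light base. Free all round; the flat lever arm (10 mm wide) lies just below the knob's foot, towards the window.
- pointer (a point): Tip of the narrow aluminium pointer on the lever, beyond the knob, 100 mm from the window axis, on the same radius as the knob.
- notch (a point): Middle of the notch (about 16 mm wide) of the dark steel stop plate on top of the light base, 100 mm from the window axis: where the pointer tip must stand. The plate stands 8 mm above the top, under the sweep of the pointer, and does not move.
- tube: The long-capped culture tube, clear, 18 mm in diameter, 155 mm tall with its cap, about 35 g, with a round foot; a smooth white cap 22 mm in diameter covers its top 45 mm (from 110 to 155 mm above the foot). Origin at the lowest point of the foot, z along the tube upwards. It stands loosely upright in the rack, foot 6 mm above the table. It is the only tube with a long cap.
- tube_center (a point): Centre of the long-capped tube, 77.5 mm above its foot; the middle of the cap is 55 mm above this point.
- rack: Steel tube rack, fixed, 70 mm (its x) by 213 mm (its y), 70 mm tall, origin at table level under its centre. Four square 20 mm holes in a row along its y, 50 mm apart, a tube in each. z is up.
- dishes_tall: Stack of six Petri dishes in the strip between rack and light base, 90 mm across, 96 mm tall; origin under its centre. Leave it alone.
- dishes_low: Stack of four Petri dishes in the same strip, 90 mm across, 64 mm tall; origin under its centre. Leave it alone.
- bottle: Amber bottle in the same strip, 66 mm across, 140 mm tall; origin under its centre. Leave it alone.
- dish_pair: Two stacked Petri dishes at the back of the table, 90 mm across, 32 mm tall. Leave them alone.
- jar: White jar at the back of the table, 60 mm across, 70 mm tall. Leave it alone.
- short_tube1: Bystander tube in the rack: same tube with a short cap (22 mm in diameter, 14 mm tall), 131 mm tall in all; origin at the lowest point of its foot. Leave it in place.
- short_tube2: Bystander tube in the rack: same tube with a short cap (22 mm in diameter, 14 mm tall), 131 mm tall in all; origin at the lowest point of its foot. Leave it in place.
- short_tube3: Bystander tube in the rack: same tube with a short cap (22 mm in diameter, 14 mm tall), 131 mm tall in all; origin at the lowest point of its foot. Leave it in place.

How it is judged:
By the outcome, as a careful person would: the job done as asked, in the order asked, and still so for the second after the job is handed in, while the arm keeps its last pose, push and grip.
It also fails if it takes over 64 s, if anything falls off the work surface, if the arm or the gripper's body presses on something with over 40 N, if the wrist force passes 120 N, or if a joint passes its speed limit or range.

## Working session

There is one attempt and no reset: what is moved stays moved. The work goes in short steps, Python scripts to look and compute and a tool call to move; the robot and the scene stay as the last step left them, time stands still between calls to the robot, and variables do not carry over. Pictures are saved under pics/ and viewed, at most 12 in all, crops included, and the job is handed in when it is done.

Besides the shell and the picture viewer there is one more tool, called after "Request:" in YAML: its name, and indented under it one key for each argument. servo_tool: Moves the arm, as the interface text tells. Its arguments: {"type":"object","properties":{"series":{"type":"array","items":{"type":"number"}},"force":{"type":"number"}},"required":["series"]}

```bash
mkdir -p pics; ls; python3 - <<'E'
from rig import env
import cv2,numpy as np
np.set_printoptions(precision=4,suppress=True)
s=env.observe();print(s['t'],s['tcp_pos'],s['orientation'],s['width'])
ims=[]
for n in ("scene","top"):
    c=env.read_camera(n); cv2.imwrite(f"pics/{n}0.png",c["img"][:,:,::-1]); print(n,c["intrinsics"],c["extrinsics"])
    np.savez(f"pics/{n}.npz",K=c["intrinsics"],T=c["extrinsics"],img=c["img"])
w=env.read_camera("wrist");print(w["tool_from_camera"],w["intrinsics"])
for n in("scene","top"):
    i=cv2.imread(f"pics/{n}0.png");cv2.imwrite(f"pics/{n}0b.png",cv2.resize(i,(800,600),interpolation=cv2.INTER_CUBIC))
E
```

```text
pics
0.0 [0.2102 0.641  0.2306] [-0.      0.1578  0.9875 -0.0006] 0.08508956431911367
scene [[350.9292   0.     257.5501]
 [  0.     350.9292 189.4818]
 [  0.       0.       1.    ]] [[ 0.7418  0.6706 -0.0016 -0.4518]
 [ 0.4563 -0.5064 -0.7317 -0.1923]
 [-0.4915  0.5421 -0.6817  1.2499]
 [ 0.      0.      0.      1.    ]]
top [[414.4452   0.     258.8251]
 [  0.     414.4452 194.1159]
 [  0.       0.       1.    ]] [[ 0.0177 -0.9998  0.0047 -0.0069]
 [-0.9961 -0.018  -0.0862  0.6092]
 [ 0.0863 -0.0032 -0.9963  1.1637]
 [ 0.      0.      0.      1.    ]]
[[-0.0001 -0.9554 -0.2952  0.0768]
 [ 1.     -0.0003  0.0008 -0.0008]
 [-0.0008 -0.2952  0.9554 -0.142 ]
 [ 0.      0.      0.      1.    ]] [[290.0612   0.     252.796 ]
 [  0.     290.0612 194.2048]
 [  0.       0.       1.    ]]
```

View pics/top0b.png

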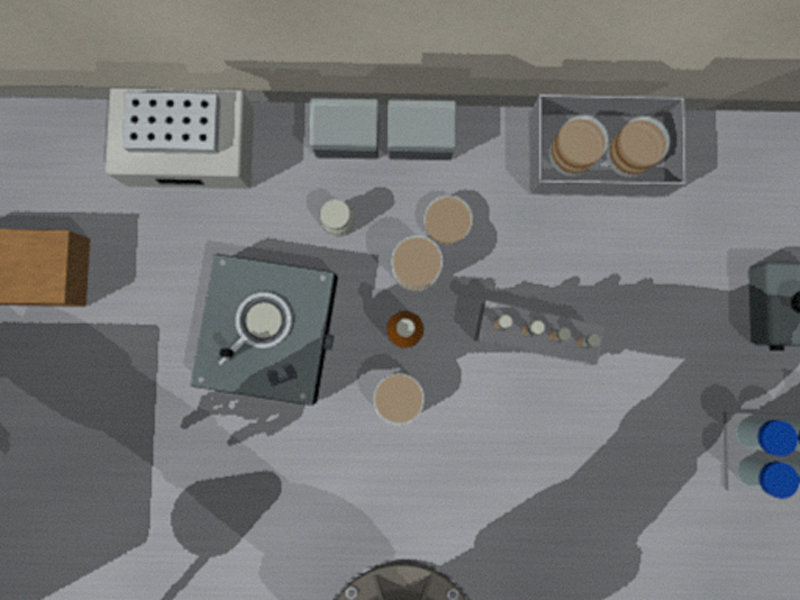

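View pics/scene0b.png

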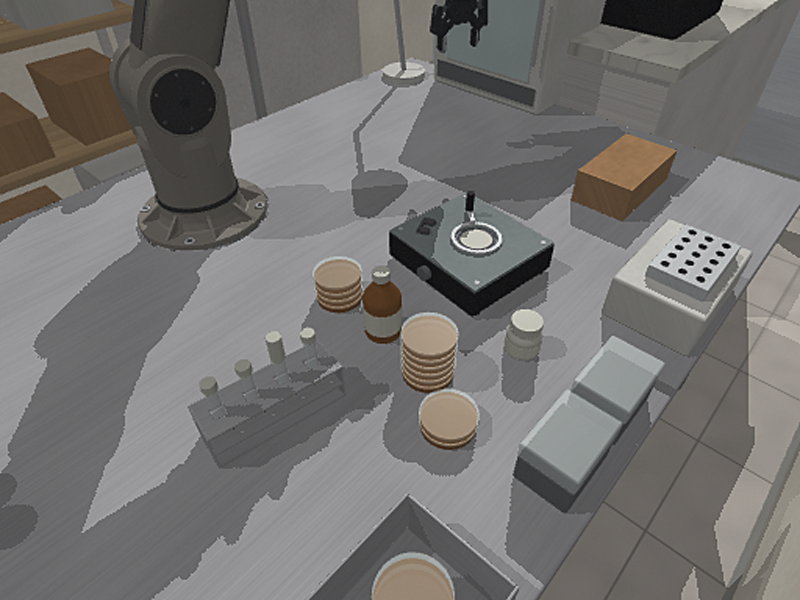

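Top view (800×600): window at (264,320), knob at about (227,352), pointer tip at (221,362), dark notch plate at (283,375), rack caps at (505,321), (537,326), (563,334) and (592,341). The scene view shows the tall cap at (275,345), second from the light base end, which is (537,326) in top. Now I'll measure.

```bash
cat > h.py <<'E'
import numpy as np,cv2
np.set_printoptions(precision=4,suppress=True)
def ray(uv,K,T):
    d=T[:3,:3].T@(np.linalg.inv(K)@np.array([uv[0],uv[1],1.])); return -T[:3,:3].T@T[:3,3],d
def onz(uv,K,T,z):
    o,d=ray(uv,K,T); return o+d*(z-o[2])/d[2]
def blobs(mask,amin=15):
    n,l,s,c=cv2.connectedComponentsWithStats(mask.astype(np.uint8)); return [(c[i],s[i,4],s[i,:4]) for i in range(1,n) if s[i,4]>=amin]
def proj(P,K,T):
    p=K@(T[:3,:3]@np.asarray(P)+T[:3,3]); return p[:2]/p[2]
E
python3 - <<'E'
from h import *
d=np.load("pics/top.npz");K,T,im=d['K'],d['T'],d['img'].astype(int)
sub=im[120:280,100:400]
w=(im.min(2)>140)&(im[:,:,0]-im[:,:,2]>8); w[:, :100]=0
for c,a,b in blobs(w,12):
    if 110<c[1]<290: print('white',c,a,b,onz(c,K,T,.07)[:2],onz(c,K,T,.161)[:2])
k=(im.max(2)<45); 
for c,a,b in blobs(k,6):
    if 150<c[1]<270 and c[0]<400: print('dark',c,a,b,onz(c,K,T,.078)[:2],onz(c,K,T,.124)[:2])
for n,p,z in [("c1",(218,255),.07),("c2",(336,272),.07),("c3",(315,403),.07),("c4",(192,386),.07),("win",(264,320),.07),("ptr",(221,362),.08),("notch",(285,375),.078),("knobtop",(226,353),.124),("t1",(505,321),.137),("tall",(538,326),.161),("t3",(563,334),.137),("t4",(593,340),.137),("rackA",(479,340),0.07),("rackB",(486,302),0.07),("rackC",(606,325),0.07),("rackD",(599,362),0.07),("bottle",(405,327),.14),("dtall",(417,262),.096),("dlow",(399,398),.064)]:
    print(n,onz(np.array(p)*.64,K,T,z)[:2])
s=np.load("pics/scene.npz")
print('tall scene z .161', onz(np.array((275,336))*.64,s['K'],s['T'],.161), 'win',onz(np.array((477,239))*.64,s['K'],s['T'],.07))
i=cv2.imread("pics/top0.png")[155:270,115:225];cv2.imwrite("pics/c1.png",cv2.resize(i,None,fx=5,fy=5,interpolation=cv2.INTER_CUBIC))
E
```

```text
white [213.7848 136.8418] 158 [205 128  18  20] [0.764 0.133] [0.7435 0.123 ]
white [169.2169 204.0476] 189 [158 194  22  20] [0.5735 0.2507] [0.5682 0.2314]
white [323.5    205.0417] 24 [320 202   7   7] [ 0.5784 -0.1749] [ 0.5727 -0.1604]
white [343.6667 209.    ] 30 [340 206   8   7] [ 0.5685 -0.2306] [ 0.5635 -0.2116]
dark [207.8342 216.2435] 193 [200 176  16  82] [0.5416 0.1424] [0.5402 0.137 ]
dark [144.8333 225.3333] 36 [141 223   9   6] [0.5138 0.3133] [0.5135 0.3009]
c1 [0.6857 0.3373]
c2 [0.6591 0.1267]
c3 [0.428  0.1571]
c4 [0.4537 0.3728]
win [0.5714 0.2513]
ptr [0.4964 0.3212]
notch [0.4759 0.2097]
knobtop [0.512  0.3013]
t1 [ 0.5731 -0.1634]
tall [ 0.5645 -0.2133]
t3 [ 0.5533 -0.2599]
t4 [ 0.5442 -0.3097]
rackA [ 0.5429 -0.1284]
rackB [ 0.6104 -0.1403]
rackC [ 0.5734 -0.3527]
rackD [ 0.5081 -0.3398]
bottle [0.56   0.0027]
dtall [ 0.6757 -0.0163]
dlow [0.4388 0.0107]
tall scene z .161 [ 0.5654 -0.2106  0.161 ] win [0.5739 0.2535 0.07  ]
```

View pics/c1.png

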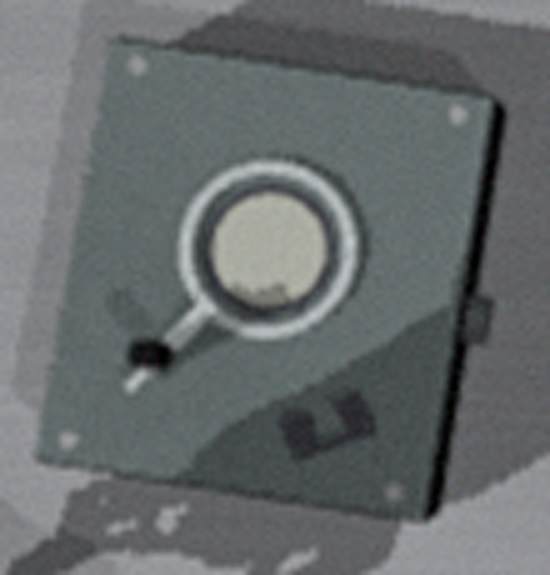

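The crop shows the window centre at about crop (268,248), the knob at (150,353), and a U-shaped plate whose middle is around (327,425). In the world that puts the window at (0.572,0.252), the lever bearing near 140° and the notch bearing near 204°, with r ≈ 100 mm as expected. I'll go above the knob with the tool x radial.

```bash
cat >> h.py <<'E'
from scipy.spatial.transform import Rotation as R
def pose(s):
    q=np.array(s['orientation']); return np.array(s['tcp_pos']),R.from_quat(q[[1,2,3,0]]).as_matrix()
def go(s,P,bear=None):
    p,M=pose(s); sh=M.T@(np.asarray(P)-p)*1000
    b=np.degrees(np.arctan2(M[1,0],M[0,0])); t=0 if bear is None else -((bear-b+180)%360-180)
    print("t",s['t'],"shift",sh,"turn",t,"bearing",b,"tcp",p,"tilt",np.degrees(np.arccos(-M[2,2])))
def wristT(s,c):
    p,M=pose(s); B=np.eye(4);B[:3,:3]=M;B[:3,3]=p
    return np.linalg.inv(B@np.array(c['tool_from_camera']))
E
python3 -c "
from h import *
from rig import env
go(env.observe(),[.5135,.301,.2],140)"
```

```text
t 0.15 shift [-394.1549 -228.6461   31.0212] turn 21.844925589433018 bearing 161.84492558943302 tcp [0.2102 0.6411 0.2308] tilt 0.055997150994855534
```

Request:
servo_tool:
  series: [-20, -12, 0, 2, 60, -60, -35, 5, 4, 60, -102, -60, 10, 7, 60, -145, -85, 15, 9, 60, -188, -110, 20, 12, 60, -230, -135, 22, 14, 60, -274, -160, 25, 16, 60, -318, -185, 28, 19, 60, -360, -210, 31, 21, 60, -394, -229, 31, 22, 60]
  force: 30

```text
t: 1.15
tcp_pos: [0.5148, 0.2974, 0.2001]
orientation: [0.0, 0.345, 0.939, -0.0]
force: [-0.3, 0.2, -0.4]
width: 0.06
grip_force: 0.0
```

```bash
python3 - <<'E'
from h import *
from rig import env
s=env.observe(); go(s,[.5135,.301,.2],140); print(s['qvel'])
c=env.read_camera("wrist"); T=wristT(s,c);K=c['intrinsics']
np.savez("pics/w1.npz",K=K,T=T,img=c['img'])
for n,P in [("win",(.572,.252,.07)),("knobtop",(.5135,.301,.124)),("notch",(.476,.2097,.078))]: print(n,proj(P,K,T))
cv2.imwrite("pics/w1.png",cv2.resize(c['img'][:,:,::-1],(800,600),interpolation=cv2.INTER_CUBIC))
E
```

```text
t 1.15 shift [3.3387 1.8804 0.0632] turn -0.395713580938434 bearing 139.60428641906157 tcp [0.5148 0.2974 0.2001] tilt 0.044525410519703795
[ 0.532   0.1326  0.1586 -0.1664 -0.1082  0.0522  0.5766]
win [256.2333 253.7322]
knobtop [256.5756 201.0798]
notch [159.6793 215.8435]
```

View pics/w1.png

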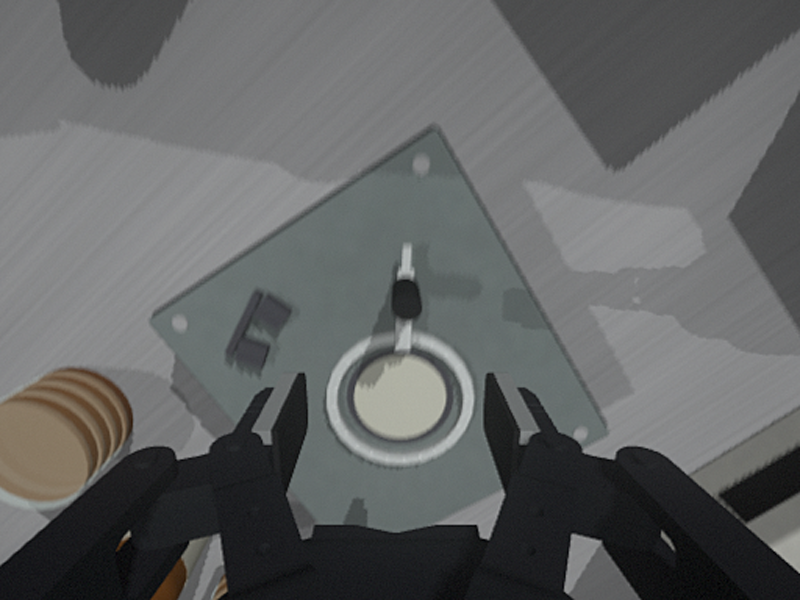

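The wrist picture (800×600) shows the window at (402,396), the knob at (406,298), the pointer tip at (407,245), and the U plate with arms at (272,308) and (250,350) opening towards the window. I'll compute the bearings from these.

```bash
python3 - <<'E'
from h import *
from rig import env
d=np.load("pics/w1.npz");K,T,im=d['K'],d['T'],d['img'].astype(int)
s=env.observe(); go(s,[.5135,.301,.2])
wm=(im.min(2)>110)&(im[:,:,0]-im[:,:,2]>12)
for c,a,b in blobs(wm,100): print('white',c/.64,a,b,onz(c,K,T,.07))
f=lambda u,z:onz(np.array(u)*.64,K,T,z)
W=f((402,396),.07)[:2]
def pol(n,u,z):
    p=f(u,z)[:2]-W; print(n,f(u,z)[:2],'r',np.hypot(*p),'bear',np.degrees(np.arctan2(p[1],p[0]))%360)
print('W',W)
pol('ptr',(407,245),.08);pol('knobtop',(406,292),.124);pol('back mid',(246,324),.078);pol('notch',(262,332),.078)
m=np.zeros(im.shape[:2],bool);m[175:245,135:195]=1
k=(im.max(2)<75)&m
for c,a,b in blobs(k,10): print('plate',c/.64,a,b); pol('c',c/.64,.078)
cn,_=cv2.findContours(k.astype(np.uint8),0,2);c=max(cn,key=cv2.contourArea)
print('minrect',[ (x/.64) for x in cv2.minAreaRect(c)[:1][0]]); pol('rect',np.array(cv2.minAreaRect(c)[0])/.64,.076)
i=d['img'][170:250,130:300,::-1];cv2.imwrite("pics/w1c.png",cv2.resize(i,None,fx=4.7,fy=4.7,interpolation=cv2.INTER_CUBIC))
E
```

```text
t 1.2 shift [9.9139 3.1778 0.4096] turn 0 bearing 139.24493206539307 tcp [0.5189 0.2921 0.2004] tilt 0.18607710055900384
W [0.5724 0.2531]
ptr [0.495 0.322] r 0.10369683181129971 bear 138.33447657196672
knobtop [0.5062 0.3105] r 0.08766024782354045 bear 139.0715554420555
back mid [0.4684 0.2144] r 0.11096105534997604 bear 200.39926113677288
notch [0.4786 0.2181] r 0.10014421880608769 bear 200.40239118138163
plate [256.3289 330.3547] 733 [145 187  41  49]
c [0.4755 0.2162] r 0.10367225354300966 bear 200.80050309565772
plate [299.1319 377.691 ] 36 [188 239   7   6]
c [0.5161 0.2139] r 0.0685573972495308 bear 214.793791864782
minrect [258.59375, 329.6875]
rect [0.4763 0.2167] r 0.10281990793795896 bear 200.73377756254195
```

View pics/w1c.png

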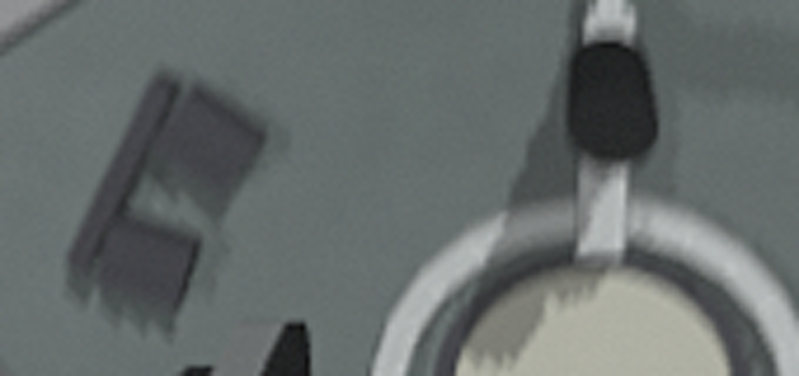

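Bearings measured: pointer about 138.5–140°, notch about 201–203°. I'll descend on the knob and grip it.

Request:
servo_tool:
  series: [3, 1, 0, 0, 50, 3, 1, 0, 0, 50, 3, 1, 20, 0, 50, 3, 1, 45, 0, 50, 3, 1, 70, 0, 50, 3, 1, 90, 0, 50, 3, 1, 102, 0, 50, 3, 1, 107, 0, 50, 3, 1, 107, 0, 50, 3, 1, 107, 0, 50]

```text
t: 2.2
tcp_pos: [0.512, 0.3041, 0.0941]
orientation: [0.0, 0.343, 0.939, 0.0]
force: [0.4, 0.1, 0.2]
width: 0.0497
grip_force: 0.0
```

Request:
servo_tool:
  series: [0, 0, 0, 0, 35, 0, 0, 0, 0, 25, 0, 0, 0, 0, 18, 0, 0, 0, 0, 12, 0, 0, 0, 0, 8, 0, 0, 0, 0, 8, 0, 0, 0, 0, 8, 0, 0, 0, 0, 8, 0, 0, 0, 0, 8, 0, 0, 0, 0, 8]
  force: 25

```text
t: 3.2
tcp_pos: [0.512, 0.3041, 0.0938]
orientation: [0.0, 0.343, 0.939, 0.0]
force: [-0.7, 0.5, 5.9]
width: 0.0156
grip_force: 25.3
```

```bash
python3 - <<'E'
from h import *
from rig import env
s=env.observe(); print(s['width'],s['grip_force'],s['force'])
go(s,[.572-.08*np.cos(0),.252,.2])
p,M=pose(s);W=np.array([.572,.2525]);d=p[:2]-W
print('r',np.hypot(*d),'bear',np.degrees(np.arctan2(d[1],d[0])))
b0=np.arctan2(d[1],d[0]);r=np.hypot(*d)
for a in np.arange(0,64,6.2):
    b=b0+np.radians(a); P=np.r_[W+r*np.array([np.cos(b),np.sin(b)]),p[2]]
    print(round(a,1),np.round(M.T@(P-p)*1000,1))
E
```

```text
0.015595435250890188 25.326728224754333 [-0.6688  0.5487  5.9086]
t 3.2 shift [ -18.3317  -52.6044 -106.2066] turn 0 bearing 139.84995272717273 tcp [0.512  0.3041 0.0938] tilt 0.060426611898243804
r 0.07916157651766369 bear 139.3064706650918
0.0 [0. 0. 0.]
6.2 [-0.4 -8.6 -0. ]
12.4 [ -1.7 -17.   -0. ]
18.6 [ -3.9 -25.3  -0. ]
24.8 [ -7.  -33.3  -0. ]
31.0 [-10.9 -40.9  -0. ]
37.2 [-15.7 -48.   -0.1]
43.4 [-21.1 -54.6  -0.1]
49.6 [-27.3 -60.5  -0.1]
55.8 [-34.  -65.8  -0.1]
62.0 [-41.3 -70.3  -0.1]
```

Request:
servo_tool:
  series: [-0.4, -8.6, 0, -6.2, 8, -1.7, -17, 0, -12.4, 8, -3.9, -25.3, 0, -18.6, 8, -7, -33.3, 0, -24.8, 8, -10.9, -40.9, 0, -31, 8, -15.7, -48, 0, -37.2, 8, -21.1, -54.6, 0, -43.4, 8, -27.3, -60.5, 0, -49.6, 8, -34, -65.8, 0, -55.8, 8, -41.3, -70.3, 0, -62, 8]

```text
t: 4.2
tcp_pos: [0.4986, 0.2235, 0.0938]
orientation: [0.001, -0.192, 0.981, 0.0]
force: [4.3, 3.0, 3.0]
width: 0.0153
grip_force: 25.1
```

Request:
servo_tool:
  series: [0, 0, 0, 0, 8, 0, 0, 0, 0, 8, 0, 0, 0, 0, 8, 0, 0, 0, 0, 8, 0, 0, 0, 0, 8, 0, 0, 0, 0, 8, 0, 0, 0, 0, 8, 0, 0, 0, 0, 8, 0, 0, 0, 0, 8, 0, 0, 0, 0, 8]

```text
t: 5.2
tcp_pos: [0.4985, 0.2239, 0.0938]
orientation: [0.001, -0.188, 0.982, 0.0]
force: [5.1, -0.1, 7.6]
width: 0.0151
grip_force: 25.5
```

```bash
python3 - <<'E'
from h import *
from rig import env
s=env.observe(); print(s['width'],s['grip_force'],s['force'])
p,M=pose(s);W=np.array([.572,.2525]);d=p[:2]-W
print(p,'r',np.hypot(*d),'bear',np.degrees(np.arctan2(d[1],d[0]))%360)
c=env.read_camera("wrist"); np.savez("pics/w2.npz",K=c['intrinsics'],T=wristT(s,c),img=c['img'])
i=c['img'][:,:,::-1][90:290,130:390];cv2.imwrite("pics/w2.png",cv2.resize(i,None,fx=3,fy=3,interpolation=cv2.INTER_CUBIC))
E
```

```text
0.015057611174585256 25.48112064599991 [ 5.0839 -0.0622  7.5912]
[0.4985 0.2239 0.0938] r 0.07888393825619522 bear 201.26514524872994
```

View pics/w2.png

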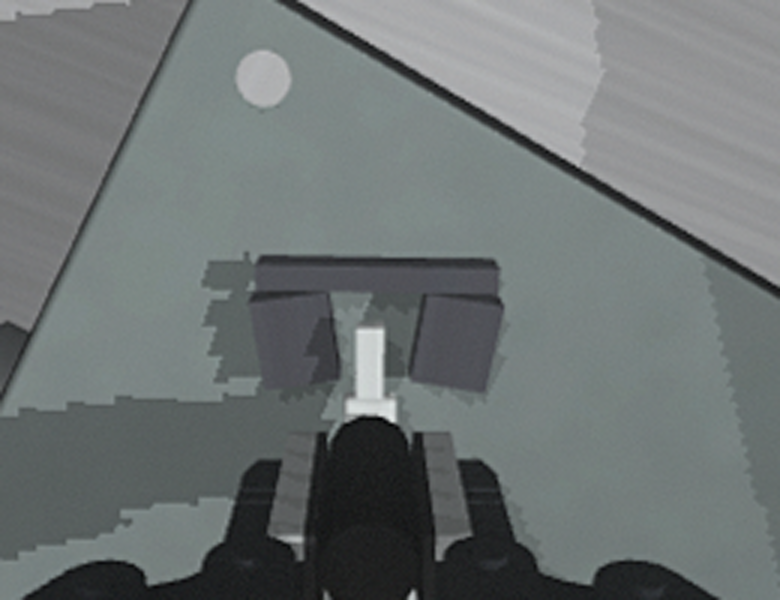

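The pointer tip is at crop (369,328) and the notch spans columns 336–418 (centre 377), so the pointer is in the notch but about 1.5 mm off centre. I'll nudge it back 0.9°, release and rise.

Request:
servo_tool:
  series: [0, 0.6, 0, 0.4, 8, 0, 1.2, 0, 0.9, 8, 0, 1.2, 0, 0.9, 8, 0, 1.2, 0, 0.9, 8, 0, 1.2, 0, 0.9, 20, 0, 1.2, 0, 0.9, 30, 0, 1.2, 0, 0.9, 40, 0, 1.2, 0, 0.9, 45, 0, 1.2, 0, 0.9, 45, 0, 1.2, 0, 0.9, 45]

```text
t: 6.25
tcp_pos: [0.4974, 0.2244, 0.0932]
orientation: [-0.0, -0.182, 0.983, -0.0]
force: [0.7, 0.3, -0.3]
width: 0.045
grip_force: 0.0
```

Request:
servo_tool:
  series: [0, 0, -10, 0, 45, 0, 0, -30, 0, 45, 0, 0, -60, 0, 45, 0, 0, -90, 0, 45, 0, 0, -125, 0, 60, 0, 0, -160, 0, 60, 0, 0, -190, 0, 60, 0, 0, -200, 0, 60, 0, 0, -200, 0, 60, 0, 0, -200, 0, 60]

```text
t: 7.25
tcp_pos: [0.4971, 0.2242, 0.2926]
orientation: [-0.0, -0.182, 0.983, -0.0]
force: [0.3, -0.5, 0.1]
width: 0.06
grip_force: 0.0
```

```bash
python3 - <<'E'
from h import *
from rig import env
s=env.observe(); print(s['force'],s['qvel'])
c=env.read_camera("wrist"); np.savez("pics/w3.npz",K=c['intrinsics'],T=wristT(s,c),img=c['img'])
K,T,im=c['intrinsics'],wristT(s,c),c['img'].astype(int)
wm=(im.min(2)>110)&(im[:,:,0]-im[:,:,2]>12)
for cc,a,b in blobs(wm,100): print('white',cc,a,b,onz(cc,K,T,.07))
print('plate/ptr px',proj((.4976,.2227,.078),K,T),proj((.572,.2525,.07),K,T))
i=c['img'][:,:,::-1][120:320,130:390];cv2.imwrite("pics/w3.png",cv2.resize(i,None,fx=3,fy=3,interpolation=cv2.INTER_CUBIC))
# tall cap by two views: cap-top centroids
a=np.load("pics/top.npz");b=np.load("pics/scene.npz");im=b['img'].astype(int)
wm=(im.min(2)>110)&(im[:,:,0]-im[:,:,2]>8)
for cc,ar,bb in blobs(wm,12):
    if 200<cc[1]<260 and cc[0]<220: print('scene white',cc,ar,bb,onz((bb[0]+bb[2]/2-.5,bb[1]+5),b['K'],b['T'],.161))
go(s,[.5645,-.2125,.29],0)
E
```

```text
[ 0.3366 -0.5222  0.0803] [ 0.0002  0.0153 -0.0001  0.0122 -0.0014 -0.0024  0.0011]
white [85.0371 50.2838] 377 [71 16 48 78] [ 0.4381 -0.0026  0.07  ]
white [132.6818  65.3434] 198 [119  35  21  57] [0.4342 0.052  0.07  ]
white [ 15.8864 238.0842] 273 [  2 205  42  55] [ 0.7061 -0.045   0.07  ]
white [ 17.6813 257.0916] 273 [  0 238  43  29] [ 0.7352 -0.0388  0.07  ]
white [ 15.1485 267.7129] 101 [  0 257  38  18] [ 0.7538 -0.0399  0.07  ]
plate/ptr px [251.067  168.8066] [252.1103 225.3499]
scene white [196.0625 212.625 ] 48 [192 210   9   7] [ 0.597 -0.182  0.161]
scene white [174.3269 215.1538] 52 [170 212  10   7] [ 0.5675 -0.2163  0.161 ]
scene white [157.     231.8333] 12 [154 230   6   6] [ 0.5798 -0.2714  0.161 ]
scene white [130.6667 243.9167] 12 [128 242   6   6] [ 0.5671 -0.3236  0.161 ]
t 7.25 shift [  93.1345 -431.9933    2.7166] turn -159.0546327452921 bearing -159.05463274529208 tcp [0.4971 0.2242 0.2926] tilt 0.05177335083913093
```

View pics/w3.png

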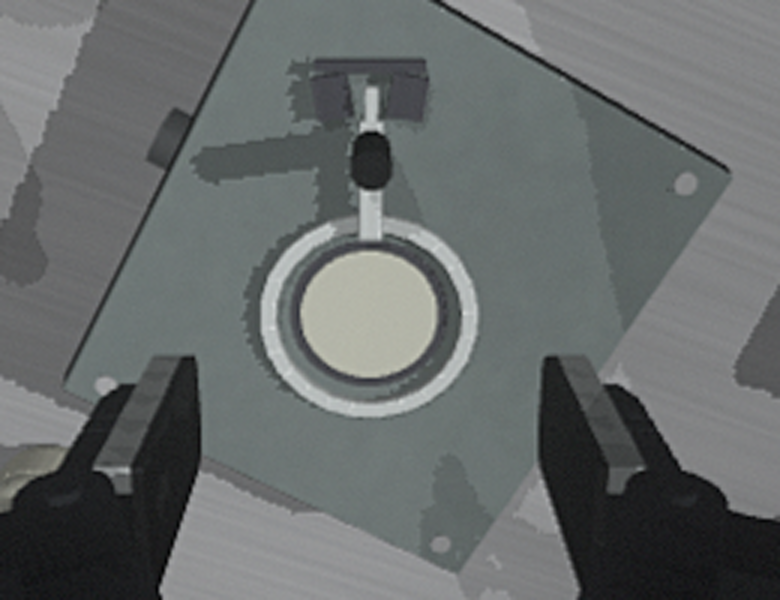

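The pointer tip at (371,88) is now centred in the notch (350–391), and the lever is free. Next I go to hover over the tall tube with tool y along the rack's x.

Request:
servo_tool:
  series: [4, -20, 0, 7, 60, 12, -55, 0, 15, 60, 20, -95, 0, 23, 60, 29, -137, 0, 31, 60, 38, -178, 0, 39, 60, 47, -219, 0, 47, 60, 56, -260, 0, 55, 60, 65, -300, 0, 63, 60, 73, -340, 0, 71, 60, 80, -370, 0, 79, 60]

```text
t: 8.3
tcp_pos: [0.5544, -0.1523, 0.292]
orientation: [-0.001, 0.488, 0.873, -0.001]
force: [1.0, -0.3, -0.0]
width: 0.0604
grip_force: 0.0
```

```bash
python3 -c "
from h import *
from rig import env
s=env.observe();go(s,[.5645,-.213,.24],80);print(s['q'],s['qvel'])"
```

```text
t 8.3 shift [-57.0569 -23.0153  52.0485] turn 41.52504250959038 bearing 121.52504250959036 tcp [ 0.5544 -0.1523  0.292 ] tilt 0.12379616796186835
[-0.2138  0.2218  0.4401  1.7813 -0.101   1.1627  0.8073] [ 0.2695  0.2333  0.3432 -0.2202 -0.1756  0.0491 -0.7251]
```

Request:
servo_tool:
  series: [-10, -4, 0, 7, 85, -22, -9, 5, 14, 85, -34, -14, 15, 21, 85, -46, -19, 25, 28, 85, -55, -23, 35, 35, 85, -58, -25, 45, 42, 85, -58, -25, 50, 42, 85, -58, -25, 50, 42, 85, -58, -25, 50, 42, 85, -58, -25, 50, 42, 85]

```text
t: 9.3
tcp_pos: [0.5647, -0.2119, 0.2437]
orientation: [0.0, 0.766, 0.643, 0.0]
force: [0.4, -0.3, -0.9]
width: 0.0852
grip_force: 0.0
```

```bash
python3 - <<'E'
from h import *
from rig import env
s=env.observe(); go(s,[.5645,-.213,.12],80); print(s['qvel'],s['q'])
c=env.read_camera("wrist"); np.savez("pics/w4.npz",K=c['intrinsics'],T=wristT(s,c),img=c['img'])
K,T,im=c['intrinsics'],wristT(s,c),c['img'].astype(int)
print('pred cap top',proj((.5645,-.213,.161),K,T))
wm=(im.min(2)>120)&(im[:,:,0]-im[:,:,2]>5)
for cc,a,b in blobs(wm,40): print('white',cc,a,b,onz(cc,K,T,.161)[:2],onz(cc,K,T,.137)[:2])
cv2.imwrite("pics/w4.png",cv2.resize(c['img'][:,:,::-1],(768,576),interpolation=cv2.INTER_CUBIC))
E
```

```text
t 9.3 shift [ -1.1104  -0.0425 123.6704] turn 0.06919441068822607 bearing 80.06919441068824 tcp [ 0.5647 -0.2119  0.2437] tilt 0.025500304364009085
[ 0.0008 -0.0006  0.002   0.0007 -0.0004 -0.     -0.0066] [-0.1998  0.3321  0.5726  1.7848 -0.2016  1.0827  0.2697]
pred cap top [254.5573 202.0378]
white [252.4877 136.7848] 488 [241 125  25  25] [ 0.5719 -0.1609] [ 0.5715 -0.1633]
white [251.1202 201.5536] 466 [239 190  25  24] [ 0.5618 -0.2121] [ 0.5603 -0.22  ]
white [250.5071 243.4448] 353 [240 234  22  20] [ 0.5547 -0.2492] [ 0.5524 -0.2611]
white [249.6162 288.6027] 297 [240 280  21  18] [ 0.5461 -0.2934] [ 0.5428 -0.31  ]
```

View pics/w4.png

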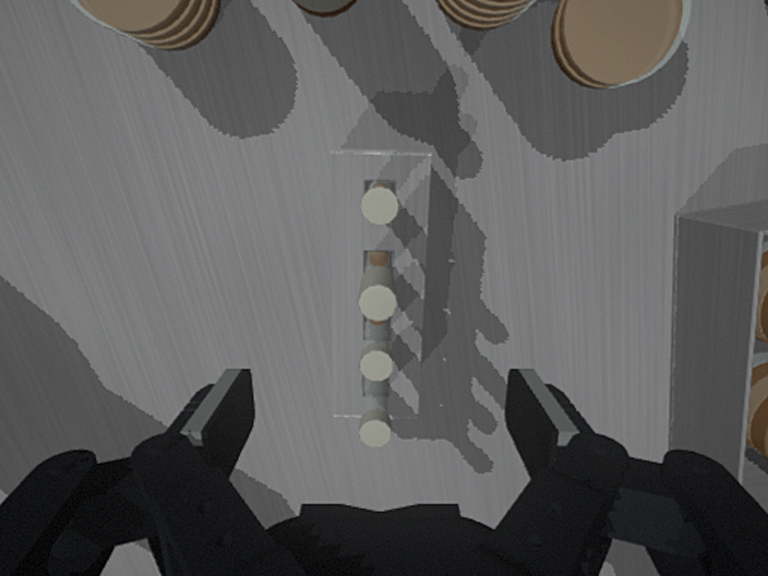

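The tall cap shows at (378,302) on the 768×576 picture, which is (.5618,−.2121) in the world. It is 50 mm from its neighbours and matches the top view. Descending.

Request:
servo_tool:
  series: [-0.7, -2.8, 0, 1, 60, -0.7, -2.8, 15, 1, 50, -0.7, -2.8, 35, 1, 50, -0.7, -2.8, 60, 1, 50, -0.7, -2.8, 85, 1, 50, -0.7, -2.8, 105, 1, 50, -0.7, -2.8, 118, 1, 50, -0.7, -2.8, 124, 1, 50, -0.7, -2.8, 124, 1, 50, -0.7, -2.8, 124, 1, 50]

```text
t: 10.35
tcp_pos: [0.562, -0.2126, 0.12]
orientation: [0.0, 0.772, 0.636, 0.0]
force: [-0.1, -0.1, 1.0]
width: 0.0498
grip_force: 0.0
```

Request:
servo_tool:
  series: [0, 0, 0, 0, 45, 0, 0, 0, 0, 38, 0, 0, 0, 0, 32, 0, 0, 0, 0, 28, 0, 0, 0, 0, 24, 0, 0, 0, 0, 20, 0, 0, 0, 0, 16, 0, 0, 0, 0, 14, 0, 0, 0, 0, 14, 0, 0, 0, 0, 14]
  force: 25

```text
t: 11.35
tcp_pos: [0.5617, -0.2124, 0.1194]
orientation: [0.0, 0.772, 0.636, 0.0]
force: [1.0, 0.5, 1.2]
width: 0.0209
grip_force: 24.7
```

Gripped at 21 mm, which fits the 22 mm cap. Lifting straight up.

Request:
servo_tool:
  series: [0, 0, -3, 0, 14, 0, 0, -10, 0, 14, 0, 0, -22, 0, 14, 0, 0, -36, 0, 14, 0, 0, -52, 0, 14, 0, 0, -68, 0, 14, 0, 0, -84, 0, 14, 0, 0, -100, 0, 14, 0, 0, -114, 0, 14, 0, 0, -125, 0, 14]

```text
t: 12.35
tcp_pos: [0.5616, -0.2125, 0.246]
orientation: [0.0, 0.772, 0.636, 0.0]
force: [-0.9, -0.2, -0.6]
width: 0.0211
grip_force: 24.7
```

Request:
servo_tool:
  series: [0, 0, -14, 0, 14, 0, 0, -28, 0, 14, 0, 0, -40, 0, 14, 0, 0, -50, 0, 14, 0, 0, -58, 0, 14, 0, 0, -60, 0, 14, 0, 0, -60, 0, 14, 0, 0, -60, 0, 14, 0, 0, -60, 0, 14, 0, 0, -60, 0, 14]

```text
t: 13.35
tcp_pos: [0.5615, -0.2123, 0.304]
orientation: [-0.0, 0.772, 0.636, -0.0]
force: [0.1, -0.6, -0.8]
width: 0.0213
grip_force: 24.7
```

```bash
python3 - <<'E'
from h import *
from rig import env
d=np.load("pics/w3.npz");K,T,im=d['K'],d['T'],d['img'].astype(int)
# window ellipse from w3
g=(im.min(2)>125)&(im[:,:,0]-im[:,:,2]>6); m=np.zeros(g.shape,bool);m[200:248,228:280]=1
cn,_=cv2.findContours((g&m).astype(np.uint8),0,2);c=max(cn,key=cv2.contourArea);e=cv2.fitEllipse(c);print('win ell',e,onz(e[0],K,T,.07))
s=env.observe(); print(s['width'],s['grip_force']); go(s,[.572,.2525,.305],None)
for n in("scene","top"):
    c=env.read_camera(n);cv2.imwrite(f"pics/{n}1.png",c['img'][:,:,::-1])
    im=c['img'].astype(int); k=lambda z:proj((s['tcp_pos'][0],s['tcp_pos'][1],z),c['intrinsics'],c['extrinsics'])
    print(n,[k(s['tcp_pos'][2]+z) for z in (.04,-.004,-.1135)])
i=cv2.imread("pics/scene1.png")
p=(150,110,150,150); i=i[p[1]-40:p[1]+150,60:310];cv2.imwrite("pics/s1c.png",cv2.resize(i,None,fx=3.1,fy=3.1,interpolation=cv2.INTER_CUBIC))
E
```

```text
win ell ((252.5200653076172, 224.28857421875), (40.94048309326172, 44.414146423339844), 86.94682312011719) [0.5703 0.2525 0.07  ]
0.0212997945031358 24.670859277248383
t 13.35 shift [458.2321 -78.8261  -1.0411] turn 0 bearing 78.94158117988 tcp [ 0.5615 -0.2123  0.304 ] tilt 0.036085569703353595
scene [array([157.3727, 144.3465]), array([162.0017, 163.6812]), array([171.8682, 204.8919])]
top [array([362.1869, 205.5986]), array([357.1349, 206.7676]), array([346.4416, 209.2421])]
```

View pics/s1c.png

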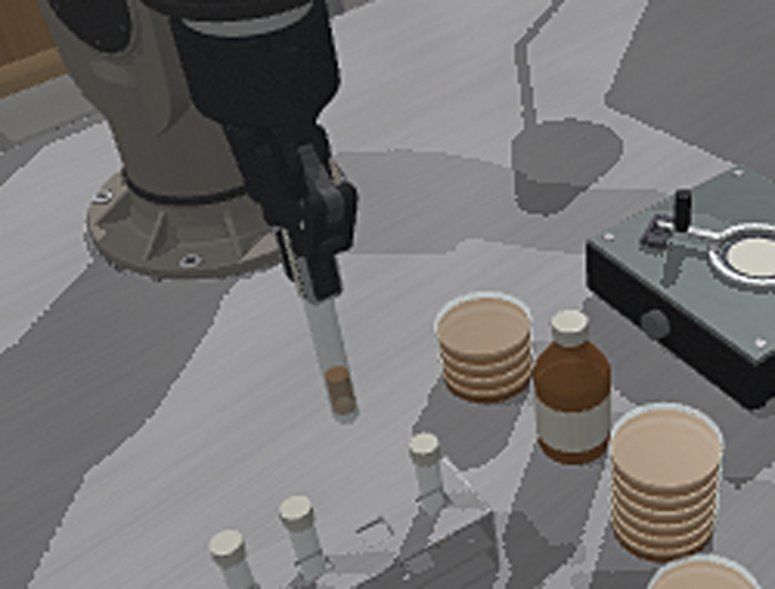

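The tube hangs straight. Its foot is at crop (345,420), i.e. px (171.3,205.5), against a predicted (171.9,204.9) for a vertical tube. The neighbours and clutter are untouched. Carrying it over at foot height 0.19.

Request:
servo_tool:
  series: [5, -1, 0, 0, 14, 17, -3, 0, 0, 14, 36, -6, 0, 0, 14, 62, -11, 0, 0, 14, 92, -16, 0, 0, 14, 122, -21, 0, 0, 14, 152, -26, 0, 0, 14, 182, -31, 0, 0, 14, 212, -37, 0, 0, 14, 242, -42, 0, 0, 14]

```text
t: 14.45
tcp_pos: [0.5663, 0.0356, 0.3044]
orientation: [-0.0, 0.772, 0.636, 0.0]
force: [0.5, -0.2, 0.5]
width: 0.0212
grip_force: 24.7
```

Request:
servo_tool:
  series: [30, -5, 0, 0, 14, 60, -10, 0, 0, 14, 90, -16, 0, 0, 14, 118, -20, 0, 0, 14, 144, -25, 0, 0, 14, 168, -29, 0, 0, 14, 188, -32, 0, 0, 14, 203, -35, 0, 0, 14, 212, -37, 0, 0, 14, 216, -37, 0, 0, 14]

```text
t: 15.45
tcp_pos: [0.5717, 0.253, 0.3042]
orientation: [0.0, 0.772, 0.636, -0.0]
force: [-0.4, -0.7, -0.7]
width: 0.0216
grip_force: 24.7
```

Request:
servo_tool:
  series: [0, 0, 2, 0, 14, 0, 0, 8, 0, 14, 0, 0, 18, 0, 14, 0, 0, 28, 0, 14, 0, 0, 38, 0, 14, 0, 0, 48, 0, 14, 0, 0, 55, 0, 14, 0, 0, 59, 0, 14, 0, 0, 60, 0, 14, 0, 0, 60, 0, 14]

```text
t: 16.45
tcp_pos: [0.572, 0.2523, 0.2444]
orientation: [0.0, 0.772, 0.636, 0.0]
force: [0.1, 0.3, 0.3]
width: 0.0212
grip_force: 24.7
```

```bash
python3 - <<'E'
from h import *
from rig import env
s=env.observe(); print(s['width'],s['grip_force'],s['qvel']); go(s,[.5717,.2522,.1935],None)
c=env.read_camera("scene"); K,T=c['intrinsics'],c['extrinsics']; cv2.imwrite("pics/scene2.png",c['img'][:,:,::-1])
x,y,z=s['tcp_pos'];f=proj((x,y,z-.1135),K,T);print('foot pred',f,'top pred',proj((x,y,z-.004),K,T),'win',proj((.5717,.2522,.07),K,T))
u,v=int(f[0])-60,int(f[1])-70
print(u,v);cv2.imwrite("pics/s2c.png",cv2.resize(c['img'][v:v+110,u:u+130,::-1],None,fx=5,fy=5,interpolation=cv2.INTER_CUBIC))
E
```

```text
0.02124958712463367 24.66150462627411 [-0.0025 -0.0041  0.0024 -0.006  -0.0003  0.0029  0.    ]
t 16.45 shift [-0.1961 -0.2528 50.8815] turn 0 bearing 78.94335667721005 tcp [0.572  0.2523 0.2444] tilt 0.004684832289036689
foot pred [306.4183 135.9874] top pred [310.2274 101.8899] win [304.4292 152.8475]
246 65
```

View pics/s2c.png

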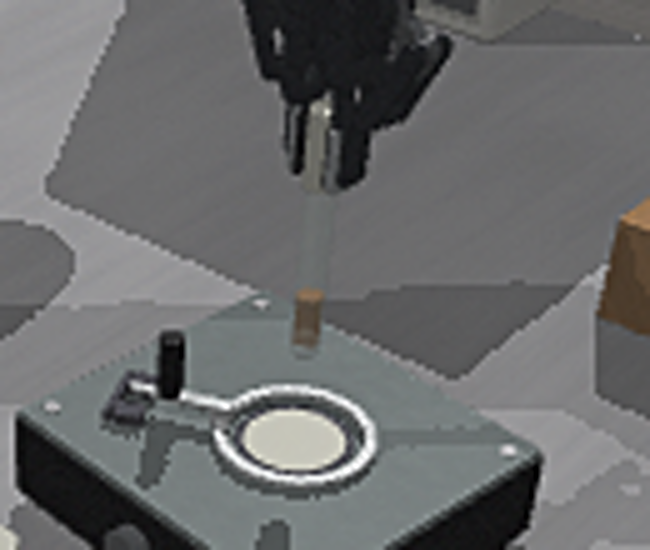

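The foot is at crop (305,352), i.e. px (307,135.4), against a predicted (306.4,136). The window at px (305.2,153) lies directly below. Descending 51 mm.

Request:
servo_tool:
  series: [0, 0, 3, 0, 14, 0, 0, 10, 0, 14, 0, 0, 19, 0, 14, 0, 0, 28, 0, 14, 0, 0, 36, 0, 14, 0, 0, 43, 0, 14, 0, 0, 48, 0, 14, 0, 0, 50, 0, 14, 0, 0, 51, 0, 14, 0, 0, 51, 0, 14]

```text
t: 17.5
tcp_pos: [0.572, 0.2523, 0.1934]
orientation: [0.0, 0.772, 0.636, 0.0]
force: [-0.4, -0.5, -0.4]
width: 0.0217
grip_force: 24.7
```

Request:
servo_tool:
  series: [0, 0, 0, 0, 14, 0, 0, 0, 0, 14, 0, 0, 0, 0, 14, 0, 0, 0, 0, 14, 0, 0, 0, 0, 14, 0, 0, 0, 0, 14, 0, 0, 0, 0, 14, 0, 0, 0, 0, 14, 0, 0, 0, 0, 14, 0, 0, 0, 0, 14]

```text
t: 18.5
tcp_pos: [0.5719, 0.2523, 0.1933]
orientation: [0.0, 0.772, 0.636, -0.0]
force: [-1.2, -0.1, -0.9]
width: 0.0218
grip_force: 24.7
```

```bash
python3 - <<'E'
from h import *
from rig import env
s=env.observe(); print(s['width'],s['grip_force'],s['force'],abs(np.array(s['qvel'])).max()); go(s,[.5717,.2522,.1935],None)
c=env.read_camera("scene"); K,T=c['intrinsics'],c['extrinsics']
x,y,z=s['tcp_pos'];f=proj((x,y,z-.1135),K,T);print('foot pred',f,'win',proj((.5717,.2522,.07),K,T),'px/10mm',proj((x,y,.08),K,T)-proj((x,y,.07),K,T))
u,v=int(f[0])-50,int(f[1])-45
print(u,v);cv2.imwrite("pics/s3c.png",cv2.resize(c['img'][v:v+75,u:u+100,::-1],None,fx=8,fy=8,interpolation=cv2.INTER_CUBIC))
E
```

```text
0.021816963426675454 24.661261439323425 [-1.1713 -0.0755 -0.929 ] 0.001722349743538292
t 18.5 shift [-0.1411 -0.185  -0.1858] turn 0 bearing 78.94600369615812 tcp [0.5719 0.2523 0.1933] tilt 0.0020438367467631134
foot pred [304.7992 150.2297] win [304.4292 152.8475] px/10mm [ 0.2993 -2.6806]
254 105
```

View pics/s3c.png

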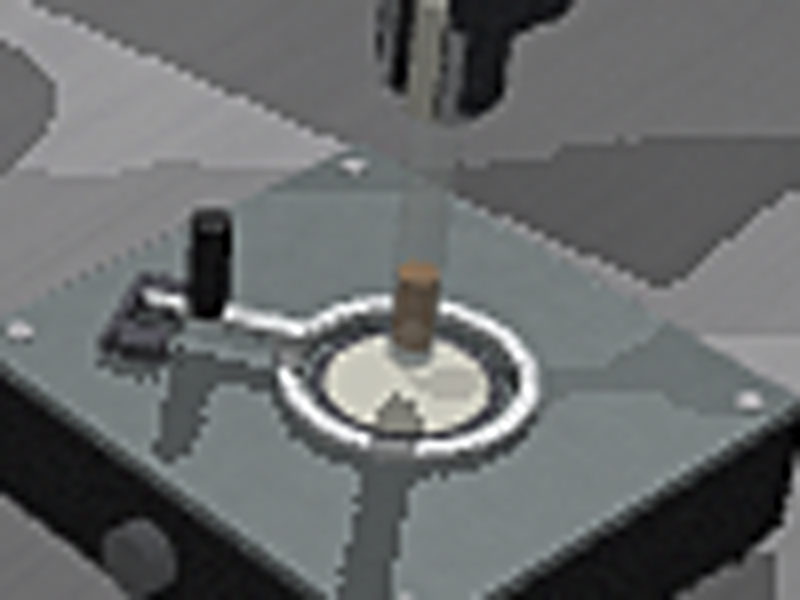

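The foot is at px (305.1,150.4), 2.6 px above the window centre at (304.6,153), which is about 10 mm. It is centred and still, with no contact force, and the pointer is still in the notch. Handing in.

```bash
python3 -c "
from rig import env
print(env.close_job())"
```

```text
the job is handed in; nothing more can be done
None
```

The job is handed in at about 18.6 s: the iris pointer is centred in the notch, and the long-capped tube is held upright and still over the window with its foot about 1 cm above the glass.

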